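# Zero the peak gauge and hold the wind-box flap at its index

## Task

Make the wind test box ready for reed inspection: first turn the pressure gauge's peak knob anticlockwise all the way back to its zero stop, and only then lift the box's hinged flap by its bar handle until the flap lies in line with the index arm beside it. The flap falls shut if let go, so finish while still holding it there, steady. Do not shift the index arm, and leave the other things on the desk where they are.

Things in the scene. Friction and masses are not known exactly. Their poses are not given: they have to be found in the camera images.
- peak (a joint): angle of the gauge's peak knob and its pointer, rad; 0 = zero stop (a hard stop), grows clockwise seen from above; stays where it is left (friction 0.03 N m). At zero the pointer lies on the longest, thickest dial tick beside a small steel pin, on the side of the brass stub
- knob_grip (a point): point on the upright axis of the knob, at gripping height: the knob is a black plastic bar 38 mm long, 12 mm wide, 26 mm tall on a round dark steel gauge, 104 mm across and 50 mm tall, standing on the desk with its white dial up. The point lies 24 mm above the dial, 18 mm above the bar's underside and 8 mm below its top. Its x axis runs along the bar and along the pointer, z up; it turns with the knob. The gauge stands to the left or the right of the test box and is fixed
- testbox: the wind test box, fixed: open wooden box 130 (x) x 150 (y) x 70 mm tall, origin at the centre of its underside; x points from the front (bar handle) to the hinge, y along the hinge, z up. On its +y side stands an aluminium quadrant with ticks, reaching 105 mm to the side of the origin and about 115 mm above the hinge
- hinge (a point): mid-point of the flap's hinge line, at x +62, y 0, z 73 mm of the test box; fixed, axes as the test box. Hinge line along its y
- flap (a joint): opening angle of the flap, rad; 0 = shut, level; grows as the front (bar) edge rises towards the hinge side, up to 1.5. It swings freely and falls shut when let go (about 0.4 kg, varies)
- flap_bar (a point): centre of the flap's handle: a round steel bar 12 mm thick along y, 104 mm clear between its two arms, level with the flap, 170 mm from the hinge line and 46 mm beyond the flap's front edge (48 mm from the outside of the box's front wall), free space below it. Its axes turn with the flap: x from the bar to the hinge. The flap is an aluminium plate 122 x 140 x 4 mm
- index (a joint): angle of the index arm about the same hinge line, rad, same zero and direction as the flap: the flap is at its mark when both angles are equal. Clamped stiffly (0.6 N m), stays where it is; set anywhere from 0.5 to 0.95, its tip then up to 200 mm above the desk
- index_tip (a point): free end of the index arm, a flat steel strip 16 mm wide and 4 mm thick, 150 mm from the hinge line, beside the flap's +y edge (strip's middle 86 mm from the flap's middle). x axis from the tip to the hinge; in line with the flap's x axis when the flap is at the mark
- tuner: bystander, not to be moved: grey plastic electronic tuner, 55 x 85 x 18 mm; origin at its underside
- scraper: bystander, not to be moved: reed scraper with rosewood handle, 155 mm long; origin at its underside
- harmonica: bystander, not to be moved: chromed ten-hole harmonica, 100 x 28 x 20 mm, on a cork mat; origin at its underside
- lifter: bystander, not to be moved: brass reed lifter like a small spatula, 115 x 14 x 4 mm, on the same cork mat; origin at its underside
- jar: bystander, not to be moved: glass screw jar with steel cap, 56 mm across, 70 mm tall; origin at its underside
- reedplate: bystander, not to be moved: brass reed plate, 100 x 27 x 6 mm; origin at its underside
- screwdriver: bystander, not to be moved: screwdriver, 150 mm long; origin at its underside

How it is judged:
By the outcome, as a careful person would: the job done as asked, in the order asked, and still so for the second after the job is handed in, while the arm keeps its last pose, push and grip.
It also fails if it takes over 51 s, if anything falls off the work surface, if the arm or the gripper's body presses on something with over 40 N, if the wrist force passes 120 N, or if a joint passes its speed limit or range.

## Robot

A 6-joint arm with a two-finger parallel gripper is mounted at the origin on the work surface. World frame = base frame: x ahead of the robot, y to its left, z up, the work surface at z = 0. Lengths are in m, angles in rad, forces in N, time in s.
With the tool pointing down it reaches from about 0.35 to 0.925 m from the base axis. Payload 6.4 kg.
Tool frame: the origin (TCP) lies where the fingers leave the gripper's body, on its centre line; the fingertips stand 73 mm ahead of it and the grasp point (between the pads) lies 54 mm ahead of it; z points along the fingers, y is the line along which they close (so a half turn about z gives the same grasp; the last joint's range is limited). The gripper opens to 85 mm and grips with 20 to 120 N. Pads are 22 mm wide; open, the fingers measure 114 mm over their backs; the gripper's body (76 mm by 85 mm) begins 54 mm behind the grasp point. The pads swing forward as they close: fully open they stand 13 mm farther back than shut.
Start: joints at [-1.404, 0.245, 1.558, -0, 1.339, -0.174], TCP at [0.217, -0.613, 0.304] pointing down, gripper open.
Joint ranges: [-3.13, 3.13], [-1.02, 2.26], [0.13, 2.54], [-0.95, 4.09], [0.21, 2.88], [-2.74, 2.74]. Speed limits (rad/s): [2.57, 2.57, 3.14, 3.14, 3.14, 3.14].

## Interface

Orientations are given as a rotation vector (axis times angle).
In Python, from rig import bot gives the robot as it stands.
- The arm moves only by the tool play_rows, never from a script. Its argument "moves" is a list of rows, each a list of 4 numbers: the shift along the world's x, y, z in mm, then the turn about the world's z in rad. A call has exactly 10 rows; each row shifts and turns the commanded pose from where the row before left it; what a row does not reach is not made up. A row lasts 1/10 s, in which the tool goes at most 50 mm and 8.59 degrees, less where a joint would pass 70% of its speed; a pose out of reach is approached as far as the arm can. A call with a gripper value outside its range is refused whole. "claw" is the closure, from 0 (fully open) to 1 (shut), set as the call begins (left out, the last holds). The fingers move at their own pace and stop on an object; "newtons" is the grip in N (left out, the last holds). Time passes only in rows, so rows that do not move let the fingers close, or fill a call up. It gives the time, the measured TCP pose, the force, the opening and the grip force at its end, in the units of the state.
- bot.get_state(): the state, without advancing time (a new reading comes with each control period).
- bot.snapshot(name): name is "scene" or "top" or "wrist"; returns the picture (480x640x3 uint8, blue, green, red); there is no depth.
- bot.camera_params(name): a dict with "fx", "fy", "cx", "cy" (pixels), "cam_to_world" (4x4, takes a point from camera to world coordinates); the wrist camera has in their place "T_tool_cam" (4x4, takes a point from camera to tool coordinates, whose origin is the TCP and whose axes are the flange's). Camera axes: x right, y down, z forward; pixel columns grow to the right and rows downward; lengths in m; the calibration is good to about 2 mm. A picture is of the moment at which its call begins: read the wrist's pose just before it. camera_params takes no time and is no camera call.
- bot.job_done(): hands the job in; it is judged then, once.
The state is a dict: "clock": time; "qpos": joint angles; "qvel": joint speeds; "tau": joint torques, N m; "tcp_pos": TCP position; "tool_rot": TCP orientation; "force": force on the tool from outside, world axes, zero at the start; "ft_torque": the same for the moment, N m; "width": opening from 0.0 (shut) to 1.0 (fully open); "gripper_force": force on a finger pad.
Only numpy, scipy, OpenCV 4.12 (cv2) and the standard library are available. Lean on these libraries where they do the work, as an engineer would, in place of code of your own. Each camera call takes 0.05 s, during which the arm holds its last target. There are 200 camera calls.

## Working session

There is one attempt and no reset: what is moved stays moved. The work goes in short steps, Python scripts to look and compute and a tool call to move; the robot and the scene stay as the last step left them, time stands still between calls to the robot, and variables do not carry over. Pictures are saved under pics/ and viewed, at most 10 in all, crops included, and the job is handed in when it is done.

Besides the shell and the picture viewer there is one more tool, called by a JSON object that holds its "fn" and its "kwargs", one argument or row to a line. play_rows: Moves the arm, as the interface text tells. Its arguments: {"type":"object","properties":{"moves":{"type":"array","items":{"type":"array","items":{"type":"number"}}},"claw":{"type":"number"},"newtons":{"type":"number"}},"required":["moves"]}

```bash
ls; mkdir -p pics
cat > h.py <<'E'
import numpy as np, cv2
from rig import bot
def ray(name,u,v):
    p=bot.camera_params(name)
    T=np.array(p["cam_to_world"])
    d=T[:3,:3]@np.array([(u-p["cx"])/p["fx"],(v-p["cy"])/p["fy"],1]); return T[:3,3],d
def atz(name,u,v,z):
    o,d=ray(name,u,v); return o+d*(z-o[2])/d[2]
def tri(a,b):
    (o1,d1),(o2,d2)=a,b
    s=np.linalg.lstsq(np.c_[d1,-d2],o2-o1,rcond=None)[0]
    p,q=o1+s[0]*d1,o2+s[1]*d2; return (p+q)/2,np.linalg.norm(p-q)
def proj(name,P):
    p=bot.camera_params(name);T=np.linalg.inv(np.array(p["cam_to_world"]))
    c=T[:3,:3]@np.array(P)+T[:3,3]; return np.array([p["cx"]+p["fx"]*c[0]/c[2],p["cy"]+p["fy"]*c[1]/c[2]])
E
python3 - <<'E'
from h import *
print(bot.get_state())
for n in("scene","top"):
    cv2.imwrite(f"pics/{n}.png",bot.snapshot(n)); print(bot.camera_params(n))
print(bot.camera_params("wrist"))
E
```

```text
pics
{'clock': 0.0, 'qpos': array([-1.40409489e+00,  2.45829855e-01,  1.55900914e+00,  1.87270582e-06,
        1.33869946e+00, -1.74075021e-01]), 'qvel': array([-0.00143887,  0.00154867, -0.000254  ,  0.00230577,  0.00083816,
       -0.00049831]), 'tau': array([-5.36451571e-04, -4.29509497e+01, -3.26131439e+01, -1.75609466e-04,
        5.33619590e-03, -3.53281841e-06]), 'tcp_pos': array([ 0.21719337, -0.61219748,  0.30277271]), 'tool_rot': array([-3.09418180e+00, -5.32373453e-01, -1.41218201e-05]), 'force': array([ 0.23828017,  0.12865086, -0.40874479]), 'ft_torque': array([-0.03292928, -0.0121381 ,  0.00991341]), 'gripper_force': 0.0, 'width': 0.9978706122854694}
{'fx': 495.73302159025195, 'fy': 495.73302159025195, 'cx': 325.29271111426795, 'cy': 232.6297593160433, 'cam_to_world': array([[ 0.78022876,  0.36511737, -0.50787045,  1.20988247],
       [ 0.6254496 , -0.44570342,  0.64043833, -0.80403798],
       [ 0.00747557, -0.81733578, -0.57611314,  0.80245635],
       [ 0.        ,  0.        ,  0.        ,  1.        ]])}
{'fx': 493.40669173213786, 'fy': 493.40669173213786, 'cx': 31
[... 158 characters left out ...]
7637e-01,  1.46574524e-03,  2.57384544e-02,
        -1.66104326e-02],
       [-2.57761973e-02, -3.93323511e-02, -9.98893665e-01,
         1.08490833e+00],
       [ 0.00000000e+00,  0.00000000e+00,  0.00000000e+00,
         1.00000000e+00]])}
{'fx': 416.4371231760792, 'fy': 416.4371231760792, 'cx': 317.42609669586267, 'cy': 243.36744694725024, 'T_tool_cam': array([[-4.23050136e-04, -9.62685970e-01, -2.70620666e-01,
         6.91641857e-02],
       [ 9.99999808e-01, -5.29784736e-04,  3.21358599e-04,
        -1.15857133e-03],
       [-4.52738112e-04, -2.70620478e-01,  9.62686009e-01,
        -7.06180493e-02],
       [ 0.00000000e+00,  0.00000000e+00,  0.00000000e+00,
         1.00000000e+00]])}
```

View pics/scene.png

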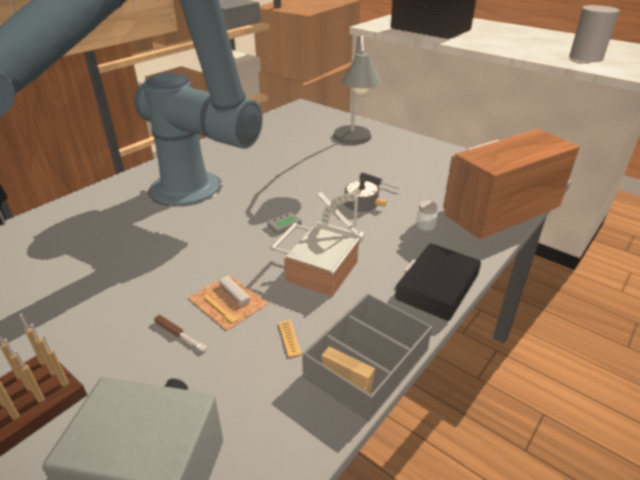

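View pics/top.png

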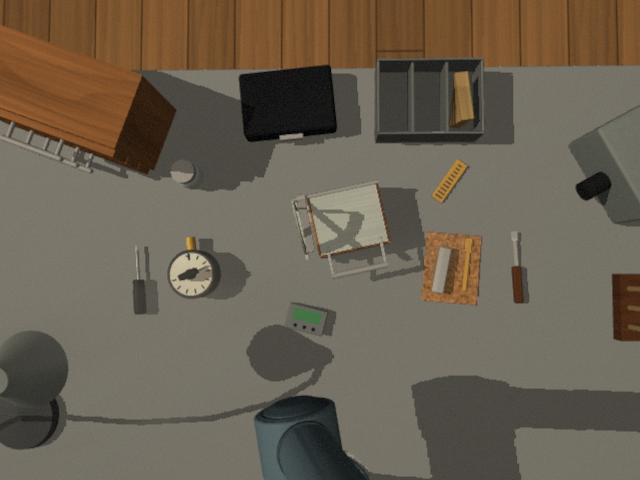

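The scene view shows the box near (320,255) and the gauge behind it near (362,190). In the top view the gauge is at (192,272), the flap at (347,220), its bar at (357,270) and the quadrant and index arm at about (302,228). I'll enlarge both.

Run:
```python
from h import *
t=cv2.imread("pics/top.png");s=cv2.imread("pics/scene.png")
a=cv2.resize(t[225:315,150:240],(400,400),interpolation=3)
b=cv2.resize(t[170:290,280:400],(400,400),interpolation=3)
c=cv2.resize(s[165:300,260:410],(800,720),interpolation=3)[:, :]
cv2.imwrite("pics/tc.png",np.hstack([a,b])); cv2.imwrite("pics/sc.png",cv2.resize(c,(660,594)))
for u,v,z in((192,272,.05),(300,200,.0),):print(atz("top",u,v,z))
```

```text
[0.49264926 0.27979665 0.05      ]
[0.65122383 0.05509622 0.        ]
```

View pics/tc.png

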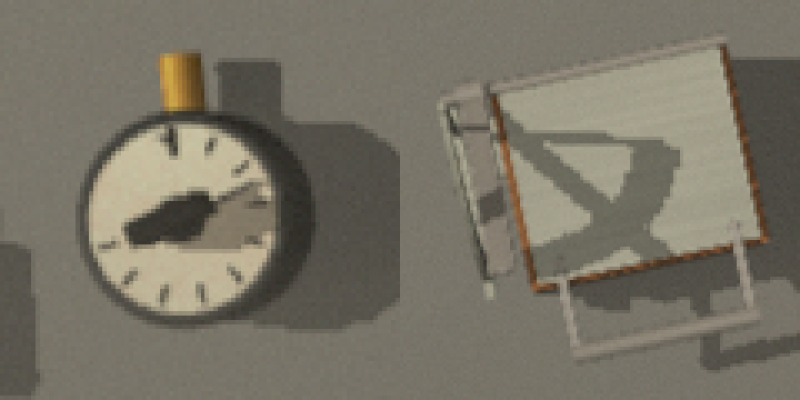

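View pics/sc.png

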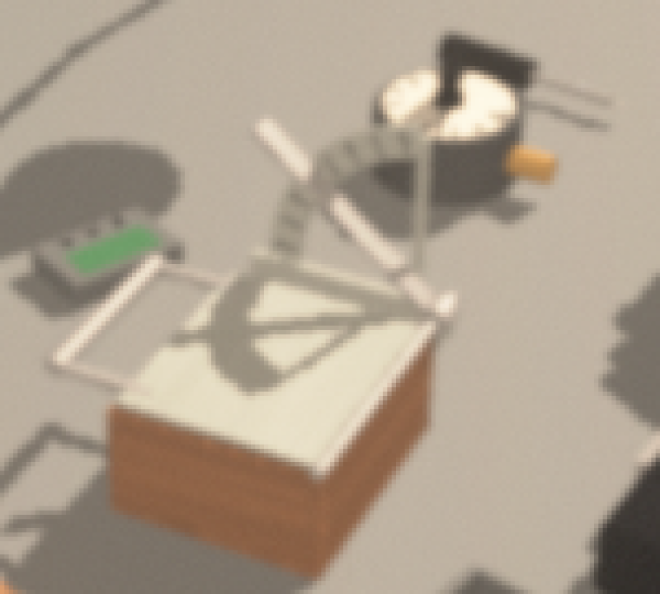

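The crops show the zero tick at the brass stub, top px (188.7,256). The knob bar lies at about 70° or 250° clockwise of it, so the pointer end needs a close look. The flap bar ends are at top px (332.5,275.6) and (387,264), the index tip at top (306.7,257.3) and scene (320.9,193.9).

Run:
```python
from h import *
g=atz("top",191,274.1,.05);print("gauge",g)
a,b=atz("top",332.5,275.6,.073),atz("top",387.1,263.9,.073);print("bar",a,b,np.linalg.norm(a-b),(a+b)/2)
c,d=atz("top",307,196.4,.075),atz("top",377.5,182,.075);print("hinge",c,d)
y=a-b;y/=np.linalg.norm(y);x=np.array([y[1],-y[0],0]);print("yaw",np.arctan2(x[1],x[0]))
y2=c-d;print("yaw2",np.arctan2(-y2[0],y2[1]))
for bar in [(a+b)/2]:
    h=bar+.170*x;print("hinge from bar",h,(c-h)@x,(d-h)@x,(c-h)@y,(d-h)@y)
tip,e=tri(ray("top",306.7,257.3),ray("scene",320.9,193.9));r=tip-h
print("tip",tip,e,"rel",r@x,r@y,r[2],np.hypot(r@x,r[2]),"ang",np.arctan2(r[2],-(r@x)))
for P in (a,b,c,d,g):print(proj("scene",P))
z=atz("top",188.7,256,.05)-g;print("zero dir",z,np.arctan2(z[1],z[0]))
for p in ((125,235),(213,200)):print("bar end",atz("top",150+p[0]/4.444,225+p[1]/4.444,.075))
```

```text
gauge [0.48822455 0.28187773 0.05      ]
bar [ 0.48543613 -0.01653152  0.073     ] [ 0.5093063  -0.12809645  0.073     ] 0.11408996911648102 [ 0.49737121 -0.07231398  0.073     ]
hinge [0.64830577 0.03571524 0.075     ] [ 0.67741884 -0.10919858  0.075     ]
yaw 0.21077969325263993
yaw2 0.19825997072223628
hinge from bar [ 0.66360879 -0.03674618  0.073     ] 0.0001962220784370495 -0.0016542608365415783 0.07405943914419129 -0.0737382637027571
tip [0.52429714 0.03456106 0.15869205] 0.008199593828819582 rel -0.1213093403793069 0.09887618384029555 0.08569205028493582 0.1485230067878324 ang 0.6150035921610806
[295.3224625  225.23072091]
[272.27480714 248.6828197 ]
[357.87031031 238.717614  ]
[331.28135025 272.16184295]
[361.92306057 188.71511281]
zero dir [0.03819484 0.00527207 0.        ] 0.1371641023968371
bar end [0.48078817 0.30128788 0.075     ]
bar end [0.49697886 0.26038366 0.075     ]
```

{"fn": "play_rows", "kwargs": {
  "moves": [
    [20, 40, 0, 0.08],
    [20, 45, 0, 0.08],
    [20, 45, 0, 0.08],
    [20, 45, 0, 0.08],
    [20, 45, 0, 0.08],
    [20, 45, 0, 0.08],
    [20, 45, 0, 0.08],
    [20, 45, 0, 0.08],
    [20, 45, 0, 0.08],
    [20, 45, 0, 0.08]
  ],
  "claw": 0,
  "newtons": 40
}}

```text
clock: 1.1
tcp_pos: [0.4174, -0.1656, 0.3037]
tool_rot: [2.642, 1.7, 0.0]
force: [0.6, 0.2, -0.0]
width: 1.0
gripper_force: 0.0
```

{"fn": "play_rows", "kwargs": {
  "moves": [
    [7, 45, 0, 0.08],
    [7, 45, 0, 0.08],
    [7, 45, 0, 0.08],
    [7, 45, -5, 0.08],
    [7, 45, -5, 0.08],
    [7, 45, -5, 0.08],
    [7, 45, -5, 0.08],
    [7, 45, -10, 0.08],
    [7, 45, -10, 0.08],
    [7, 40, -10, 0.08]
  ]
}}

```text
clock: 2.1
tcp_pos: [0.4869, 0.2796, 0.2531]
tool_rot: [-1.769, -2.596, 0.001]
force: [0.4, -0.3, 0.0]
width: 0.996
gripper_force: 0.0
```

```bash
cat >> h.py <<'E'
from scipy.spatial.transform import Rotation as R
def wT(s):
    T=np.eye(4);T[:3,:3]=R.from_rotvec(s["tool_rot"]).as_matrix();T[:3,3]=s["tcp_pos"]
    return T@np.array(bot.camera_params("wrist")["T_tool_cam"])
def watz(T,u,v,z):
    p=bot.camera_params("wrist");d=T[:3,:3]@np.array([(u-p["cx"])/p["fx"],(v-p["cy"])/p["fy"],1]);o=T[:3,3]
    return o+d*(z-o[2])/d[2]
def wproj(T,P):
    p=bot.camera_params("wrist");c=np.linalg.inv(T)@np.append(P,1)
    return np.array([p["cx"]+p["fx"]*c[0]/c[2],p["cy"]+p["fy"]*c[1]/c[2]])
def show(n):
    s=bot.get_state();M=R.from_rotvec(s["tool_rot"]).as_matrix()
    print(n,round(s["clock"],2),s["tcp_pos"].round(4),"yaw",np.arctan2(M[1,0],M[0,0]).round(3),"q",s["qpos"].round(2),"F",s["force"].round(1),"T",s["ft_torque"].round(2),s["gripper_force"],s["width"])
    return s
E
python3 - <<'E'
from h import *
s=show("a");im=bot.snapshot("wrist");np.save("T1.npy",wT(s));cv2.imwrite("pics/w1.png",im)
E
```

```text
a 2.1 [0.4869 0.2796 0.2531] yaw 1.945 q [ 0.32  0.09  1.83 -0.    1.22 -0.05] F [ 0.4 -0.3  0. ] T [-0.11 -0.01  0.01] 0.0 0.995673488853638
```

View pics/w1.png

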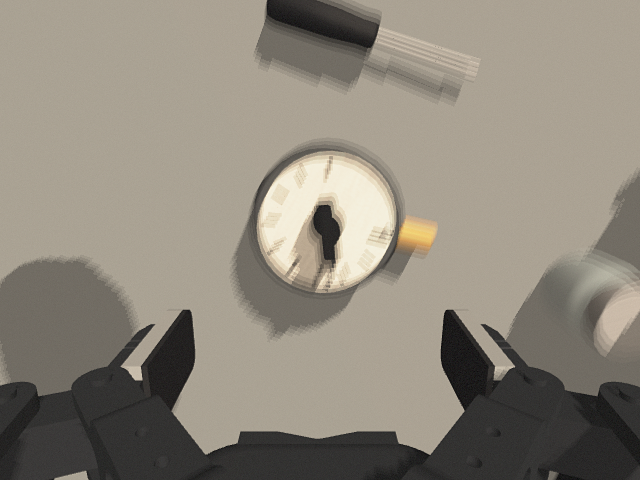

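The image is blurred by motion. The gauge is at (328,222), the zero tick on the right near (380,236), and the bar from (320,207) to (330,260). I'll take a still one.

Run:
```python
from h import *
s=show("a");im=bot.snapshot("wrist");np.save("T1.npy",wT(s));cv2.imwrite("pics/w2.png",cv2.resize(im[140:310,240:460],(792,612),interpolation=3)[:600])
```

```text
a 2.15 [0.4864 0.2832 0.2511] yaw 1.95 q [ 0.32  0.1   1.83  0.    1.22 -0.06] F [-3.6 -0.7 -0.3] T [-0.04  0.13 -0.03] 0.0 0.9992231969794235
```

View pics/w2.png

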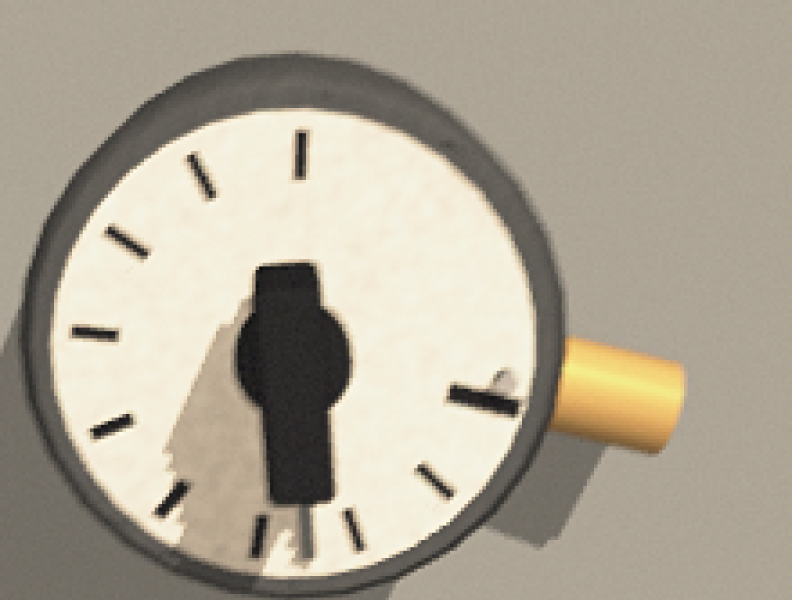

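The pointer is at the bottom, crop (305,530). The zero tick is at (485,400), the dial centre about (293,343), and the bar top runs from (287,265) to (303,502).

Run:
```python
from h import *
T=np.load("T1.npy");f=lambda u,v,z:watz(T,240+u/3.6,140+v/3.6,z)
c=f(293,343,.05);print("c",c)
for n,p in dict(ptr=(305,540),ptr0=(305,510),zero=(518,407),zero0=(450,390)).items():
    q=f(*p,.051);d=q-c;print(n,q,np.hypot(*d[:2]),np.arctan2(d[1],d[0]))
a,b=f(290,290,.082),f(303,502,.082);print("bar",a,b,np.hypot(*(a-b)[:2]),(a+b)/2,np.arctan2(*(b-a)[1::-1]))
```

```text
c [0.48936066 0.28378051 0.05      ]
ptr [0.50608519 0.24831211 0.051     ] 0.039213738990956766 -1.1301801545508299
ptr0 [0.50376776 0.25405307 0.051     ] 0.03303460896738438 -1.1195121107805293
zero [0.53336858 0.28816658 0.051     ] 0.04422595313158248 0.09933738632190925
zero0 [0.52011091 0.28648099 0.051     ] 0.030868604270621255 0.0875949260334806
bar [0.48226134 0.29948242 0.082     ] [0.49804313 0.26603503 0.082     ] 0.036983680701391415 [0.49015223 0.28275873 0.082     ] -1.1299301046425092
```

{"fn": "play_rows", "kwargs": {
  "moves": [
    [3, 0, -20, 0.06],
    [0, 0, -25, 0],
    [0, 0, -25, 0],
    [0, 0, -20, 0],
    [0, 0, -15, 0],
    [0, 0, -10, 0],
    [0, 0, -6, 0],
    [0, 0, 0, 0],
    [0, 0, 0, 0],
    [0, 0, 0, 0]
  ]
}}

```text
clock: 3.2
tcp_pos: [0.4909, 0.2776, 0.1339]
tool_rot: [1.696, 2.643, 0.002]
force: [-0.2, -0.4, -0.3]
width: 0.997
gripper_force: 0.0
```

{"fn": "play_rows", "kwargs": {
  "moves": [
    [0, 0, 0, 0],
    [0, 0, 0, 0],
    [0, 0, 0, 0],
    [0, 0, 0, 0],
    [0, 0, 0, 0],
    [0, 0, 0, 0],
    [0, 0, 0, 0],
    [0, 0, 0, 0],
    [0, 0, 0, 0],
    [0, 0, 0, 0]
  ],
  "claw": 1,
  "newtons": 30
}}

```text
clock: 4.2
tcp_pos: [0.4913, 0.2777, 0.1332]
tool_rot: [1.696, 2.642, 0.005]
force: [4.4, 2.5, -2.8]
width: 0.132
gripper_force: 35.4
```

```bash
python3 -c "
from h import *
show('g')"
```

```text
g 4.2 [0.4913 0.2777 0.1332] yaw 2.0 q [ 0.31  0.27  1.88  0.    0.99 -0.12] F [ 4.4  2.5 -2.8] T [ 0.3  -0.67  0.02] 35.39238095283508 0.13232731218500507
```

{"fn": "play_rows", "kwargs": {
  "moves": [
    [0, 0, 0, 0],
    [0, 0, 0, 0],
    [-1, 3, -1, 0],
    [-1, 3, -1, 0],
    [0, 0, 0, 0],
    [0, 0, 0, 0],
    [0, 0, 0, 0],
    [0, 0, 0, 0],
    [0, 0, 0, 0],
    [0, 0, 0, 0]
  ],
  "claw": 0.6
}}

```text
clock: 5.2
tcp_pos: [0.4883, 0.2833, 0.1309]
tool_rot: [1.696, 2.644, 0.0]
force: [0.5, 0.2, 0.2]
width: 0.397
gripper_force: 0.0
```

{"fn": "play_rows", "kwargs": {
  "moves": [
    [0, 0, 0, 0],
    [0, 0, 0, 0],
    [0, 0, 0, 0],
    [0, 0, 0, 0],
    [0, 0, 0, 0],
    [0, 0, 0, 0.06],
    [0, 0, 0, 0.08],
    [0, 0, 0, 0.1],
    [0, 0, 0, 0.1],
    [0, 0, 0, 0.1]
  ],
  "claw": 1,
  "newtons": 30
}}

```text
clock: 6.2
tcp_pos: [0.4883, 0.2832, 0.1311]
tool_rot: [1.072, 2.953, -0.001]
force: [1.3, -0.2, 0.6]
width: 0.129
gripper_force: 34.8
```

```bash
python3 -c "
from h import *
show('g')"
```

```text
g 6.2 [0.4883 0.2832 0.1311] yaw 2.445 q [ 0.32  0.27  1.88 -0.    1.   -0.55] F [ 1.3 -0.2  0.6] T [-0.09 -0.19 -0.03] 34.790030121803284 0.12909787162448552
```

{"fn": "play_rows", "kwargs": {
  "moves": [
    [0, 0, 0, 0.1],
    [0, 0, 0, 0.1],
    [0, 0, 0, 0.1],
    [0, 0, 0, 0.1],
    [0, 0, 0, 0.1],
    [0, 0, 0, 0.08],
    [0, 0, 0, 0.06],
    [0, 0, 0, 0.04],
    [0, 0, 0, 0.02],
    [0, 0, 0, 0.02]
  ]
}}

```text
clock: 7.2
tcp_pos: [0.488, 0.2822, 0.1311]
tool_rot: [0.032, -3.14, 0.005]
force: [-0.4, -5.8, 4.5]
width: 0.134
gripper_force: 35.2
```

```bash
python3 -c "
from h import *
show('g')"
```

```text
g 7.2 [0.488  0.2822 0.1311] yaw -3.121 q [ 0.32  0.27  1.88 -0.    1.   -1.27] F [-0.4 -5.8  4.5] T [-0.97  0.03 -0.05] 35.18781781196594 0.1335721804465017
```

{"fn": "play_rows", "kwargs": {
  "moves": [
    [0, 0, 0, 0.02],
    [0, 0, 0, 0.02],
    [0, 0, 0, 0.02],
    [0, 0, 0, 0.02],
    [0, 0, 0, 0.02],
    [0, 0, 0, 0.02],
    [0, 0, 0, 0.0],
    [0, 0, 0, 0],
    [0, 0, 0, 0],
    [0, 0, 0, 0]
  ]
}}

```text
clock: 8.2
tcp_pos: [0.4881, 0.282, 0.1311]
tool_rot: [0.219, -3.132, 0.006]
force: [0.5, -6.2, 3.7]
width: 0.135
gripper_force: 35.2
```

```bash
python3 -c "
from h import *
show('g')"
```

```text
g 8.2 [0.4881 0.282  0.1311] yaw -3.002 q [ 0.32  0.27  1.88 -0.    1.   -1.38] F [ 0.5 -6.2  3.7] T [-1.13 -0.06 -0.18] 35.249537229537964 0.1352049676947104
```

{"fn": "play_rows", "kwargs": {
  "moves": [
    [0, 0, 0, 0.02],
    [0, 0, 0, 0.02],
    [0, 0, 0, 0.02],
    [0, 0, 0, 0.02],
    [0, 0, 0, 0],
    [0, 0, 0, 0],
    [0, 0, 0, 0],
    [0, 0, 0, 0],
    [0, 0, 0, 0],
    [0, 0, 0, 0]
  ]
}}

```text
clock: 9.2
tcp_pos: [0.4881, 0.2819, 0.1312]
tool_rot: [0.337, -3.121, 0.004]
force: [-0.3, -6.6, 4.8]
width: 0.129
gripper_force: 56.0
```

```bash
python3 -c "
from h import *
show('g')"
```

```text
g 9.2 [0.4881 0.2819 0.1312] yaw -2.927 q [ 0.32  0.27  1.88 -0.    1.   -1.46] F [-0.3 -6.6  4.8] T [-1.12  0.01 -1.32] 55.9637745609507 0.12872124767162543
```

The torque of −1.32 N m shows the knob is hard on its stop. I'll relax, release, rise and check.

{"fn": "play_rows", "kwargs": {
  "moves": [
    [0, 0, 0, -0.03],
    [0, 0, 0, -0.03],
    [0, 0, 0, -0.02],
    [0, 0, 0, 0],
    [0, 0, 0, 0],
    [0, 0, 0, 0],
    [0, 0, 0, 0],
    [0, 0, 0, 0],
    [0, 0, 0, 0],
    [0, 0, 0, 0]
  ]
}}

```text
clock: 10.2
tcp_pos: [0.4881, 0.282, 0.1311]
tool_rot: [0.218, -3.132, 0.005]
force: [-0.8, -6.0, 4.6]
width: 0.135
gripper_force: 35.3
```

{"fn": "play_rows", "kwargs": {
  "moves": [
    [0, 0, 0, 0],
    [0, 0, 0, 0],
    [0, 0, 0, 0],
    [0, 0, 5, 0],
    [0, 0, 20, 0],
    [0, 0, 30, 0],
    [0, 0, 35, 0],
    [0, 0, 30, 0],
    [0, 0, 0, 0],
    [0, 0, 0, 0]
  ],
  "claw": 0.4
}}

```text
clock: 11.2
tcp_pos: [0.4884, 0.2836, 0.2517]
tool_rot: [-0.219, 3.132, 0.001]
force: [0.2, -0.2, -1.0]
width: 0.597
gripper_force: 0.0
```

Run:
```python
from h import *
s=show("a");im=bot.snapshot("wrist");np.save("T3.npy",wT(s));cv2.imwrite("pics/w3.png",cv2.resize(im[100:400,170:470],(600,600),interpolation=3))
```

```text
a 11.2 [0.4884 0.2836 0.2517] yaw -3.002 q [ 0.33  0.1   1.82  0.    1.22 -1.38] F [ 0.2 -0.2 -1. ] T [0.02 0.04 0.  ] 0.0 0.5971981335433305
```

View pics/w3.png

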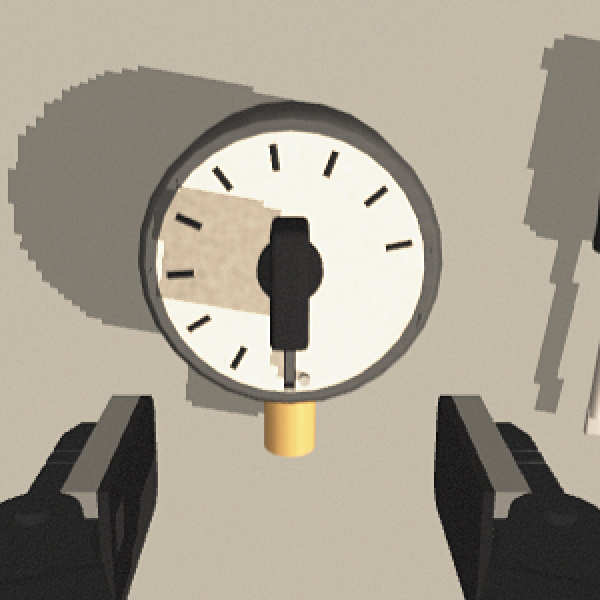

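The pointer lies on the zero tick beside the pin, at crop (290,370). Next I'll take two wrist views of the index arm on the way to the bar.

{"fn": "play_rows", "kwargs": {
  "moves": [
    [5, -20, 14, -0.149],
    [5, -25, 14, -0.149],
    [5, -25, 14, -0.149],
    [5, -25, 14, -0.149],
    [5, -25, 14, -0.149],
    [5, -25, 8, -0.149],
    [5, -25, 0, -0.149],
    [5, -14, 0, -0.149],
    [2, 0, 0, -0.1],
    [0, 0, 0, 0]
  ]
}}

```text
clock: 12.25
tcp_pos: [0.5299, 0.0989, 0.3269]
tool_rot: [-1.711, -2.631, 0.003]
force: [-1.2, 0.5, -0.4]
width: 0.595
gripper_force: 0.0
```

Run:
```python
from h import *
bot.snapshot("wrist");bot.snapshot("wrist");bot.snapshot("wrist")
s=show("A");im=bot.snapshot("wrist");np.save("TA.npy",wT(s));cv2.imwrite("pics/A.png",im)
```

```text
A 12.4 [0.5298 0.0996 0.3278] yaw 1.991 q [-0.02 -0.04  1.82  0.    1.36 -0.44] F [0.2 0.6 0.6] T [ 0.06  0.02 -0.07] 0.0 0.5991963787675598
```

{"fn": "play_rows", "kwargs": {
  "moves": [
    [0, -15, 0, -0.1],
    [0, -25, 0, -0.014],
    [0, -25, 0, 0],
    [0, -25, 0, 0],
    [0, -25, 0, 0],
    [0, -25, 0, 0],
    [0, -10, 0, 0],
    [0, 0, 0, 0],
    [0, 0, 0, 0],
    [0, 0, 0, 0]
  ]
}}

```text
clock: 13.45
tcp_pos: [0.5303, -0.0496, 0.3289]
tool_rot: [-1.857, -2.533, -0.0]
force: [-0.3, 1.0, -0.5]
width: 0.601
gripper_force: 0.0
```

Run:
```python
from h import *
s=show("B");im=bot.snapshot("wrist");np.save("TB.npy",wT(s));cv2.imwrite("pics/B.png",im)
A=cv2.imread("pics/A.png")
cv2.imwrite("pics/AB.png",cv2.resize(np.vstack([A,im]),(400,600)))
```

```text
B 13.45 [ 0.5303 -0.0496  0.3289] yaw 1.876 q [-0.31 -0.05  1.83  0.    1.36 -0.61] F [-0.3  1.  -0.5] T [ 0.04 -0.01  0.03] 0.0 0.6014167164388812
```

View pics/AB.png

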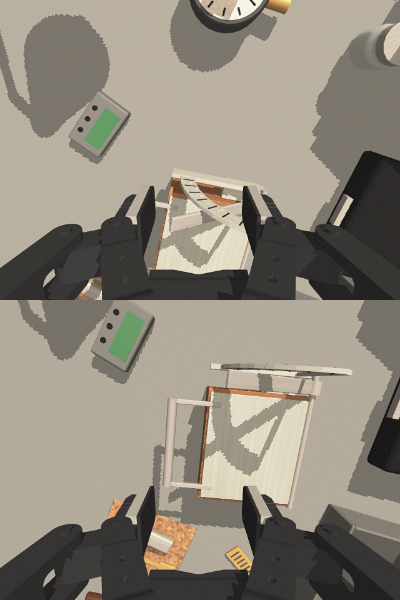

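In A (upper half) the tip lies near (170,225) and in B (lower half) near (228,378). The bar in B runs from (171,400) to (167,487). I'll enlarge these.

Run:
```python
from h import *
A,B=cv2.imread("pics/A.png"),cv2.imread("pics/B.png")
o=np.zeros((600,800,3),np.uint8)
o[:240]=cv2.resize(B[90:165,330:580],(800,240),interpolation=3)
o[240:,:480]=cv2.resize(A[265:385,255:415],(480,360),interpolation=3)
o[240:597,490:700]=cv2.resize(B[145:315,250:350],(210,357),interpolation=3)
cv2.imwrite("pics/C.png",o)
```

```text
(no output)
```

View pics/C.png

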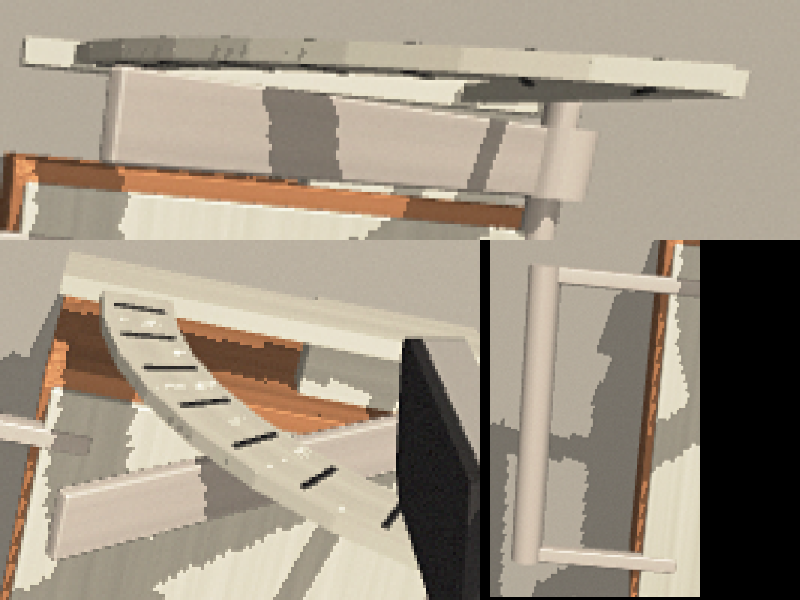

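Crop B shows the strip's tip top corners at (125,68) and (116,160). Crop A shows them at (65,490) and (56,556), and the bar axis runs from (543,265) to (525,563).

Run:
```python
from h import *
TA,TB=np.load("TA.npy"),np.load("TB.npy");p=bot.camera_params("wrist")
def r(T,u,v):return T[:3,3],T[:3,:3]@np.array([(u-p["cx"])/p["fx"],(v-p["cy"])/p["fy"],1])
fA=lambda u,v:r(TA,255+u/3,265+(v-240)/3)
fB=lambda u,v:r(TB,330+u/3.2,90+v/3.2)
a,b=[watz(TB,250+(u-490)/2.1,145+(v-240)/2.1,.075) for u,v in((543,268),(525,560))]
m=(a+b)/2;y=a-b;y/=np.linalg.norm(y);x=np.array([y[1],-y[0],0])
yaw=np.arctan2(x[1],x[0]);print("bar",m,np.linalg.norm(a-b),yaw)
for h,yaw in((m+.17*x,yaw),(np.array([.6636,-.0367,.073]),.205)):
    h[2]=.073;x=np.array([np.cos(yaw),np.sin(yaw),0]);y=np.array([-x[1],x[0],0]);print("hinge",h)
    for q in((65,490),(125,68)),((56,556),(116,160)):
        t,e=tri(fA(*q[0]),fB(*q[1]));d=t-h
        print(t.round(4),e.round(4),"rel",d@x,d@y,d[2],np.hypot(d@x,d[2]),"ang",np.arctan2(d[2],-(d@x))-2/150)
```

```text
bar [ 0.49848352 -0.07149491  0.075     ] 0.11523931879752086 0.21515458851760577
hinge [ 0.6645639  -0.03520017  0.073     ]
[0.5331 0.0326 0.1683] 0.001 rel -0.11398978491569739 0.09426180002403979 0.09532735583868467 0.14859668851061977 ang 0.6831413300677781
[0.5368 0.0182 0.1694] 0.0003 rel -0.11345072077039846 0.07941481377824264 0.09635037574707096 0.14884374676124182 ang 0.6907371961194524
hinge [ 0.6636 -0.0367  0.073 ]
[0.5331 0.0326 0.1683] 0.001 rel -0.11369204769047693 0.09437164295231212 0.09532735583868467 0.1483684146954765 ang 0.684428690675429
[0.5368 0.0182 0.1694] 0.0003 rel -0.11300224889289248 0.07953089605889441 0.09635037574707096 0.14850219918052723 ang 0.6926921000738153
```

Index angle is about 0.687 rad: the strip edges come out at y 94 and 79 mm and radius 149 mm, all consistent with the given sizes. The target bar shift is about (+38,+8,+108) mm. Going to the bar.

{"fn": "play_rows", "kwargs": {
  "moves": [
    [-16, -11, -10, -0.095],
    [-16, -11, -20, 0],
    [0, 0, -30, 0],
    [0, 0, -35, 0],
    [0, 0, -35, 0],
    [0, 0, -25, 0],
    [0, 0, -15, 0],
    [0, 0, 0, 0],
    [0, 0, 0, 0],
    [0, 0, 0, 0]
  ],
  "claw": 0.6
}}

```text
clock: 14.5
tcp_pos: [0.4992, -0.0727, 0.1603]
tool_rot: [1.975, 2.44, 0.001]
force: [-0.1, 0.3, 0.2]
width: 0.398
gripper_force: 0.0
```

```bash
python3 -c "
from h import *
show('g')"
```

```text
g 14.5 [ 0.4992 -0.0727  0.1603] yaw 1.78 q [-0.37  0.09  2.02  0.    1.03 -0.58] F [-0.1  0.3  0.2] T [0.03 0.01 0.  ] 0.0 0.39795951895673554
```

{"fn": "play_rows", "kwargs": {
  "moves": [
    [0, 0, -10, 0],
    [0, 0, -10, 0],
    [0, 0, -8, 0],
    [0, 0, -5, 0],
    [0, 0, 0, 0],
    [0, 0, 0, 0],
    [0, 0, 0, 0],
    [0, 0, 0, 0],
    [0, 0, 0, 0],
    [0, 0, 0, 0]
  ]
}}

```text
clock: 15.5
tcp_pos: [0.4984, -0.0727, 0.1261]
tool_rot: [1.977, 2.441, 0.0]
force: [0.5, 0.1, 0.5]
width: 0.402
gripper_force: 0.0
```

{"fn": "play_rows", "kwargs": {
  "moves": [
    [0, 0, 0, 0],
    [0, 0, 0, 0],
    [0, 0, 0, 0],
    [0, 0, 0, 0],
    [0, 0, 0, 0],
    [0, 0, 0, 0],
    [0, 0, 0, 0],
    [0, 0, 0, 0],
    [0, 0, 0, 0],
    [0, 0, 0, 0]
  ],
  "claw": 1,
  "newtons": 30
}}

```text
clock: 16.5
tcp_pos: [0.4983, -0.0726, 0.126]
tool_rot: [1.978, 2.441, 0.0]
force: [-0.2, 0.7, 2.7]
width: 0.127
gripper_force: 29.3
```

```bash
python3 -c "
from h import *
show('g')"
```

```text
g 16.5 [ 0.4983 -0.0726  0.126 ] yaw 1.78 q [-0.37  0.15  2.03  0.    0.96 -0.58] F [-0.2  0.7  2.7] T [0.14 0.03 0.01] 29.265124797821045 0.12697702745896916
```

{"fn": "play_rows", "kwargs": {
  "moves": [
    [0.1, 0, 5.8, 0],
    [0.3, 0.1, 5.8, 0],
    [0.5, 0.1, 5.8, 0],
    [0.7, 0.1, 5.7, 0],
    [0.9, 0.2, 5.7, 0],
    [1.0, 0.2, 5.7, 0],
    [1.2, 0.3, 5.6, 0],
    [1.4, 0.3, 5.6, 0],
    [1.6, 0.3, 5.5, 0],
    [1.8, 0.4, 5.5, 0]
  ]
}}

```text
clock: 17.5
tcp_pos: [0.5074, -0.0707, 0.1828]
tool_rot: [-1.977, -2.44, 0.002]
force: [-2.5, -2.6, -1.4]
width: 0.129
gripper_force: 29.2
```

```bash
python3 -c "
from h import *
show('g')"
```

```text
g 17.5 [ 0.5074 -0.0707  0.1828] yaw 1.78 q [-0.36  0.07  1.99 -0.    1.08 -0.57] F [-2.5 -2.6 -1.4] T [-0.33  0.33  0.06] 29.208987951278687 0.12898808577334114
```

{"fn": "play_rows", "kwargs": {
  "moves": [
    [1.8, 0.4, 5.1, 0],
    [2.0, 0.4, 5.0, 0],
    [2.2, 0.5, 5.0, 0],
    [2.3, 0.5, 4.9, 0],
    [2.5, 0.5, 4.8, 0],
    [2.6, 0.6, 4.7, 0],
    [2.7, 0.6, 4.6, 0],
    [2.9, 0.6, 4.5, 0],
    [3.0, 0.6, 4.5, 0],
    [3.2, 0.7, 4.4, 0]
  ]
}}

```text
clock: 18.5
tcp_pos: [0.5314, -0.0655, 0.2306]
tool_rot: [-1.974, -2.438, 0.008]
force: [-13.1, -3.7, 6.9]
width: 0.129
gripper_force: 29.3
```

{"fn": "play_rows", "kwargs": {
  "moves": [
    [0, 0, 0, 0],
    [0, 0, 0, 0],
    [0, 0, 0, 0],
    [0, 0, 0, 0],
    [0, 0, 0, 0],
    [0, 0, 0, 0],
    [0, 0, 0, 0],
    [0, 0, 0, 0],
    [0, 0, 0, 0],
    [0, 0, 0, 0]
  ]
}}

```text
clock: 19.5
tcp_pos: [0.5315, -0.0655, 0.2307]
tool_rot: [-1.974, -2.438, 0.007]
force: [-13.3, -3.1, 7.5]
width: 0.126
gripper_force: 29.4
```

Run:
```python
from h import *
s=show("D");im=bot.snapshot("wrist");np.save("TD.npy",wT(s));cv2.imwrite("pics/D.png",im);cv2.imwrite("pics/Ds.png",bot.snapshot("scene"))
cv2.imwrite("pics/E.png",cv2.resize(im[:450,20:620],(800,600),interpolation=3))
d=s["tcp_pos"]-[.6641,-.036,.073+.054];xx=d[:2]@[.978,.208];print(xx,d[2],np.hypot(xx,d[2]),np.arctan2(d[2],-xx))
```

```text
D 19.5 [ 0.5315 -0.0655  0.2307] yaw 1.78 q [-0.33  0.06  1.91 -0.    1.18 -0.54] F [-13.3  -3.1   7.5] T [-0.52  2.15  0.03] 29.365669190883636 0.12613927463492547
-0.13582913198276717 0.10370093418380594 0.17089013091979896 0.6520638387232234
```

View pics/E.png

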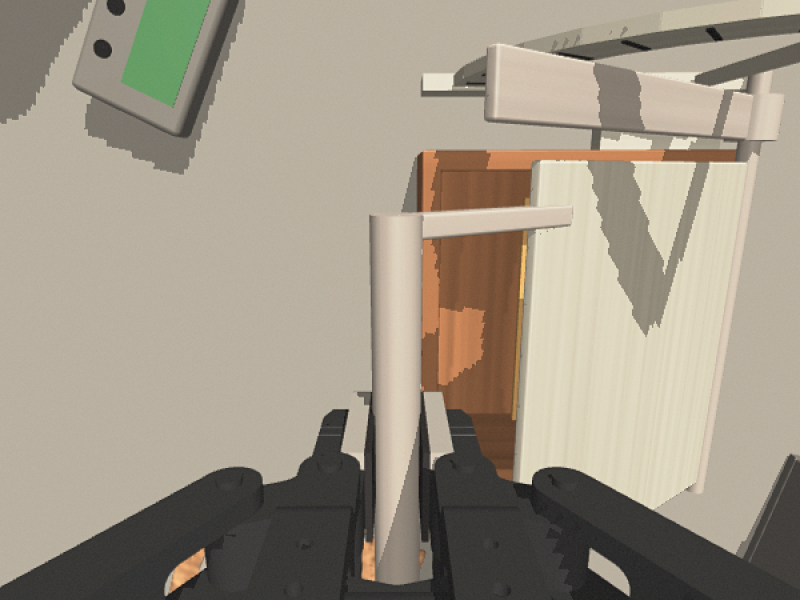

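E shows the bar held between the pads at (397,400). The bar end is at (395,215), the flap's front corner at (535,162), and the index tip's top corners at (490,44) and (487,119). I'll compare the two angles in this one view.

Run:
```python
from h import *
T=np.load("TD.npy");p=bot.camera_params("wrist")
h=np.array([.6641,-.036,.073])
for yaw in(.205,.215):
  x=np.array([np.cos(yaw),np.sin(yaw),0]);y=np.array([-x[1],x[0],0])
  def ang(n,u,v,Y,off):
    u,v=20+u*.75,v*.75
    d=T[:3,:3]@np.array([(u-p["cx"])/p["fx"],(v-p["cy"])/p["fy"],1]);o=T[:3,3]-h
    q=o+d*(Y-o@y)/(d@y);r=np.hypot(q@x,q[2]);print(n,(q@x).round(4),q[2].round(4),"r",r.round(4),"ang",(np.arctan2(q[2],-(q@x))-off/r).round(4))
  # and by known radius: solve angle so that projection u matches (x-direction in image)
  def fit(n,u,Y,rr,off):
    from scipy.optimize import brentq
    f=lambda a:wproj(T,h+Y*y+x*(-rr*np.cos(a)+off*np.sin(a)*1)+np.array([0,0,rr*np.sin(a)+off*np.cos(a)]))[0]-(20+u*.75)
    print(n,"fit",brentq(f,.4,.95))
  ang("tip+",490,44,.094,.002);ang("tip-",487,119,.078,.002)
  fit("tip+",490,.094,.150,.002);fit("tip-",487,.078,.150,.002)
  ang("flap",537,162,.070,.002);fit("flap",537,.070,.124,.002)
  fit("bar",395,.058,.170,0)
```

```text
tip+ -0.116 0.0959 r 0.1505 ang 0.6776
tip- -0.1172 0.1046 r 0.1571 ang 0.716
tip+ fit 0.674585432340572
tip- fit 0.6756185835874574
flap -0.0937 0.052 r 0.1071 ang 0.4882
flap fit 0.6297960192019432
bar fit 0.6392622052598919
tip+ -0.1159 0.1018 r 0.1543 ang 0.7078
tip- -0.1186 0.1193 r 0.1682 ang 0.7765
tip+ fit 0.6832993815132672
tip- fit 0.6829477581429404
flap -0.1172 0.1543 r 0.1938 ang 0.9111
flap fit 0.6375804737442805
bar fit 0.6450008348768795
```

{"fn": "play_rows", "kwargs": {
  "moves": [
    [0.6, 0.1, 1.1, 0],
    [0.6, 0.1, 1.1, 0],
    [0.6, 0.1, 1.1, 0],
    [0.6, 0.2, 1.2, 0],
    [0.7, 0.2, 1.2, 0],
    [0, 0, 0, 0],
    [0, 0, 0, 0],
    [0, 0, 0, 0],
    [0, 0, 0, 0],
    [0, 0, 0, 0]
  ]
}}

```text
clock: 20.6
tcp_pos: [0.5354, -0.0646, 0.2364]
tool_rot: [-1.976, -2.44, 0.003]
force: [-7.5, -1.8, 4.2]
width: 0.126
gripper_force: 29.3
```

Run:
```python
from h import *
s=show("F");im=bot.snapshot("wrist");np.save("TF.npy",wT(s));cv2.imwrite("pics/F.png",im)
d=s["tcp_pos"]-[.6641,-.036,.073+.054];xx=d[:2]@[.978,.208];print(np.hypot(xx,d[2]),np.arctan2(d[2],-xx))
for n in "DF":
    g=cv2.cvtColor(cv2.imread(f"pics/{n}.png"),6).astype(int)
    for v,a in((40,370),(60,370),(80,370),(130,405),(145,405),(200,400)):print(n,v,a,g[v,a:a+36].tolist())
    for u in(300,317,330):print(n,"col",u,g[150:175,u].tolist())
```

```text
F 20.6 [ 0.5354 -0.0646  0.2364] yaw 1.78 q [-0.33  0.06  1.89 -0.    1.19 -0.54] F [-7.5 -1.8  4.2] T [-0.37  1.4  -0.01] 29.29645299911499 0.12620327036967843
0.17134200882679926 0.6928597788123582
D 40 370 [176, 177, 179, 177, 178, 178, 178, 178, 177, 179, 177, 180, 179, 179, 176, 112, 141, 148, 149, 157, 160, 168, 198, 223, 218, 209, 201, 202, 202, 202, 202, 202, 201, 203, 203, 201]
D 60 370 [89, 95, 91, 98, 96, 94, 95, 92, 94, 93, 91, 90, 93, 92, 99, 144, 141, 151, 155, 158, 164, 191, 217, 216, 206, 197, 200, 199, 196, 196, 197, 199, 198, 195, 198, 197]
D 80 370 [178, 177, 178, 179, 181, 177, 177, 178, 177, 175, 177, 177, 179, 131, 128, 134, 142, 150, 153, 157, 182, 207, 213, 200, 194, 192, 195, 192, 192, 193, 196, 192, 193, 193, 191, 190]
D 130 405 [85, 88, 90, 87, 87, 89, 88, 88, 88, 88, 88, 89, 89, 103, 156, 157, 158, 163, 166, 196, 225, 221, 218, 219, 221, 220, 220, 216, 215, 214, 215, 214, 213, 213, 214, 215]
D 145 405 [85, 86, 87, 87, 87, 87, 89, 87, 87, 87, 89, 87, 95, 154, 157, 158, 165, 165, 195, 223, 223, 218, 219, 223, 220, 218, 216, 214, 216, 216, 214, 214, 214, 217,
[... 1431 characters left out ...]
8, 218, 214, 217, 217, 216, 216, 213, 213, 214, 213, 212, 212, 213, 213, 213, 213, 215, 215, 215, 213]
F 200 400 [85, 119, 203, 197, 199, 196, 198, 199, 199, 174, 138, 157, 163, 163, 167, 190, 219, 221, 214, 216, 217, 215, 214, 214, 213, 214, 213, 210, 210, 213, 214, 213, 214, 217, 215, 213]
F col 300 [177, 177, 179, 179, 176, 177, 176, 177, 178, 176, 182, 164, 129, 131, 131, 129, 132, 132, 128, 129, 131, 128, 131, 131, 130]
F col 317 [117, 115, 119, 116, 119, 117, 117, 117, 121, 155, 181, 185, 201, 212, 212, 211, 212, 211, 212, 214, 211, 210, 212, 209, 212]
F col 330 [144, 145, 144, 146, 144, 142, 142, 142, 147, 183, 185, 183, 192, 189, 192, 192, 193, 191, 190, 193, 191, 193, 194, 192, 192]
```

Run:
```python
from h import *
from scipy.optimize import fsolve
h=np.array([.6641,-.036,.073])
for n,pts in dict(D=[(391,60,.15),(390.2,80,.15),(424.6,130,.124),(423.6,145,.124),(420,200,.124)],F=[(375,60,.15),(374,80,.15),(420,130,.124),(419,145,.124),(415.5,200,.124)]).items():
  T=np.load(f"T{n}.npy")
  for yaw in(.205,.215):
    x=np.array([np.cos(yaw),np.sin(yaw),0]);y=np.array([-x[1],x[0],0])
    for u,v,r in pts:
      f=lambda q:wproj(T,h+q[1]*y+x*(-r*np.cos(q[0])+.002*np.sin(q[0]))+np.array([0,0,r*np.sin(q[0])+.002*np.cos(q[0])]))-[u,v]
      print(n,yaw,r,fsolve(f,[.68,.08]).round(4))
```

```text
D 0.205 0.15 [0.6867 0.0867]
D 0.205 0.15 [0.6871 0.0812]
D 0.205 0.124 [0.6387 0.0668]
D 0.205 0.124 [0.639  0.0617]
D 0.205 0.124 [0.6402 0.0419]
D 0.215 0.15 [0.6943 0.0877]
D 0.215 0.15 [0.6942 0.0823]
D 0.215 0.124 [0.6455 0.0678]
D 0.215 0.124 [0.6452 0.0627]
D 0.215 0.124 [0.6444 0.0429]
F 0.205 0.15 [0.689  0.0875]
F 0.205 0.15 [0.6884 0.0818]
F 0.205 0.124 [0.6788 0.0669]
F 0.205 0.124 [0.6789 0.0616]
F 0.205 0.124 [0.6798 0.0416]
F 0.215 0.15 [0.6969 0.0885]
F 0.215 0.15 [0.6958 0.0829]
F 0.215 0.124 [0.6854 0.0678]
F 0.215 0.124 [0.685  0.0626]
F 0.215 0.124 [0.6839 0.0426]
```

Flap 0.680, index 0.690 by vision; a small final correction, easing the remaining radial strain too.

{"fn": "play_rows", "kwargs": {
  "moves": [
    [0, 0, 0.5, 0],
    [-0.1, 0, 0.5, 0],
    [0, 0, 0.4, 0],
    [0, 0, 0, 0],
    [0, 0, 0, 0],
    [0, 0, 0, 0],
    [0, 0, 0, 0],
    [0, 0, 0, 0],
    [0, 0, 0, 0],
    [0, 0, 0, 0]
  ]
}}

```text
clock: 21.65
tcp_pos: [0.5358, -0.0645, 0.2372]
tool_rot: [-1.977, -2.441, 0.001]
force: [-5.2, -1.0, 2.1]
width: 0.13
gripper_force: 29.4
```

Run:
```python
from h import *
from scipy.optimize import fsolve
s=show("G");T=wT(s);im=bot.snapshot("wrist");g=cv2.cvtColor(im,6).astype(int)
h=np.array([.6641,-.036,.073]);yaw=.21
x=np.array([np.cos(yaw),np.sin(yaw),0]);y=np.array([-x[1],x[0],0])
for v,a,b,r in((60,355,395,.15),(80,355,395,.15),(130,405,440,.124),(145,405,440,.124),(200,408,440,.124)):
  row=g[v,a:b]; k=a+int(np.argmax(row[:30] if r==.15 else row))-1
  th=.5*(g[v,k-3]+g[v,k+1]); u=next(i for i in range(k-3,k+2) if g[v,i+1]>th>=g[v,i]); u+= (th-g[v,u])/(g[v,u+1]-g[v,u])
  f=lambda q:wproj(T,h+q[1]*y+x*(-r*np.cos(q[0])+.002*np.sin(q[0]))+np.array([0,0,r*np.sin(q[0])+.002*np.cos(q[0])]))-[u,v]
  print(r,u,fsolve(f,[.68,.08]).round(4))
```

```text
G 21.65 [ 0.5358 -0.0645  0.2372] yaw 1.78 q [-0.33  0.06  1.89 -0.    1.19 -0.54] F [-5.2 -1.   2.1] T [-0.32  1.01  0.06] 29.37707483768463 0.1295288674956702
0.15 371.66129032258067 [0.6903 0.0881]
0.15 370.94642857142856 [0.69   0.0824]
0.124 418.6818181818182 [0.6859 0.0673]
0.124 417.74242424242425 [0.6858 0.0621]
0.124 414.45714285714286 [0.6864 0.042 ]
```

```bash
python3 -c "
from h import *
print(bot.job_done())"
```

```text
the job is handed in; nothing more can be done
None
```

The job is handed in at about 22 s: I turned the peak knob back to its zero stop first, then lifted the flap in line with the index arm (about 0.686 rad against 0.690 rad by the wrist camera), and the gripper is still holding it there.

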